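# Transfer injectors to the test rack in order

## Robot

A 7-joint arm with a two-finger parallel gripper is mounted at the origin on the work surface. World frame = base frame: x ahead of the robot, y to its left, z up, the work surface at z = 0. Lengths are in m, angles in rad, forces in N, time in s.
With the tool pointing down it reaches from about 0.425 to 1.025 m from the base axis. Payload 9.4 kg.
Tool frame: the origin (TCP) lies between the finger pads; the fingertips stand 17 mm ahead of it and the grasp point (between the pads) lies 2 mm behind it (bot.finger_overhang is the distance from the TCP to the fingertips, in m); z points along the fingers, x is the direction in which the jaws open and shut, and the axes are right-handed (so a half turn about z gives the same grasp; the last joint's range is limited). The gripper opens to 93 mm and grips with 3 to 60 N. Pads are 15 mm wide; open, the fingers measure 128 mm over their backs; the gripper's body (75 mm by 188 mm) begins 65 mm behind the grasp point.
Start: joints at [1.127, 0.599, -0.003, 1.599, 0.002, 0.943, -0.08], TCP at [0.26, -0.677, 0.236] pointing down, gripper open.
Joint ranges: [-2.57, 2.57], [-0.35, 1.97], [-1.29, 1.29], [0.11, 2.56], [-1.05, 4.19], [0.11, 1.86], [-2.63, 2.63]. Speed limits (rad/s): [2.22, 2.22, 3.01, 3.01, 3.14, 3.14, 3.14].

## Interface

Orientations are given as a unit quaternion [w, x, y, z].
In Python, from workcell import bot gives the robot as it stands.
- The arm moves only by the tool servo_tool, never from a script. Its argument "deltas" is a list of rows, each a list of 7 numbers: the shift along the tool's x, y, z in cm, then the turn, a rotation vector about the tool's x, y, z in rad, then the closure, from 0 (fully open) to 1 (shut). In form: [[x, y, z, ax, ay, az, hand], ...]. A call has exactly 10 rows; each row shifts and turns the commanded pose from where the row before left it, along the tool's axes as they then stand; what a row does not reach is not made up. A row lasts 1/10 s, in which the tool goes at most 50 mm and 8.59 degrees, less where a joint would pass 70% of its speed; a pose out of reach is approached as far as the arm can. A call with a gripper value outside its range is refused whole. The fingers move at their own pace and stop on an object; the grip force is fixed at half the most. Time passes only in rows, so rows that do not move let the fingers close, or fill a call up. It gives the time, the measured TCP pose, the force and the opening at its end, in the units of the state.
- bot.read_state(): the state, without advancing time (a new reading comes with each control period).
- bot.camera(name): name is "scene" or "top" or "wrist"; returns a dict with "frame" (420x560x3 uint8, red, green, blue), "fx", "fy", "cx", "cy" (pixels), "world_to_cam" (4x4, takes a point from world to camera coordinates); the wrist camera has in their place "hand_eye" (4x4, takes a point from camera to tool coordinates, whose origin is the TCP and whose axes are the tool frame's). Camera axes: x right, y down, z forward; pixel columns grow to the right and rows downward; lengths in m; the calibration is good to about 2 mm. A picture is of the moment at which its call begins: read the wrist's pose just before it. There is no depth.
- bot.close_job(): hands the job in, once; it reports no verdict.
The state is a dict: "t": time; "joint_positions": joint angles; "joint_velocities": joint speeds; "tau": joint torques, N m; "ee_pos": TCP position; "eef_rot": TCP orientation; "force": force on the tool from outside, world axes, zero at the start; "moment": the same for the moment, N m; "finger_gap": finger opening in m.
Only numpy, scipy, OpenCV 4.12 (cv2) and the standard library are available. Lean on these libraries where they do the work, as an engineer would, in place of code of your own. Each camera call takes 0.05 s, during which the arm holds its last target. There are 200 camera calls.

## Task

Move the four fuel injectors from the parking tray to the empty pale test rack in cylinder order: the injector that lies farthest left, as seen by the robot, goes to the place next to the yellow marker, and the others follow in their order along the rack away from the marker, one in each place. Lay each one centred in its pair of V supports and only then let go: do not drop any.

Things in the scene. Friction and masses are not known exactly. Their poses are not given: they have to be found in the camera images.
- inj_red (a point): Fuel injector with a red sleeve, lying level: steel cylinder 24 mm thick, 84 mm long (sleeve: middle 42 mm), with an 18 mm long, 9 mm thick nozzle and at the other end a 14 mm long, 14 mm thick black cap; about 200 g. Point: centre of the cylinder, 47 mm above the table at the start; x runs along it to the nozzle. Starts in the cradle of its colour. Grip across the sleeve. May roll about x.
- inj_blue (a point): Fuel injector with a blue sleeve, lying level: steel cylinder 24 mm thick, 84 mm long (sleeve: middle 42 mm), with an 18 mm long, 9 mm thick nozzle and at the other end a 14 mm long, 14 mm thick black cap; about 200 g. Point: centre of the cylinder, 47 mm above the table at the start; x runs along it to the nozzle. Starts in the cradle of its colour. Grip across the sleeve. May roll about x.
- inj_green (a point): Fuel injector with a green sleeve, lying level: steel cylinder 24 mm thick, 84 mm long (sleeve: middle 42 mm), with an 18 mm long, 9 mm thick nozzle and at the other end a 14 mm long, 14 mm thick black cap; about 200 g. Point: centre of the cylinder, 47 mm above the table at the start; x runs along it to the nozzle. Starts in the cradle of its colour. Grip across the sleeve. May roll about x.
- inj_white (a point): Fuel injector with a white sleeve, lying level: steel cylinder 24 mm thick, 84 mm long (sleeve: middle 42 mm), with an 18 mm long, 9 mm thick nozzle and at the other end a 14 mm long, 14 mm thick black cap; about 200 g. Point: centre of the cylinder, 47 mm above the table at the start; x runs along it to the nozzle. Starts in the cradle of its colour. Grip across the sleeve. May roll about x.
- cradle_red: Fixed grey cradle with a red tab on its robot side, one of four 75 mm apart on the black parking tray, in any order; the red injector lies in it at the start. Two V supports, 8 mm thick, 36 mm wide, stand 28 mm before and behind its centre, 48 mm free between them. Origin: centre of its underside, 5 mm above the table; x along the injector, away from the robot; y left along the row.
- cradle_blue: Fixed grey cradle with a blue tab on its robot side, one of four 75 mm apart on the black parking tray, in any order; the blue injector lies in it at the start. Two V supports, 8 mm thick, 36 mm wide, stand 28 mm before and behind its centre, 48 mm free between them. Origin: centre of its underside, 5 mm above the table; x along the injector, away from the robot; y left along the row.
- cradle_green: Fixed grey cradle with a green tab on its robot side, one of four 75 mm apart on the black parking tray, in any order; the green injector lies in it at the start. Two V supports, 8 mm thick, 36 mm wide, stand 28 mm before and behind its centre, 48 mm free between them. Origin: centre of its underside, 5 mm above the table; x along the injector, away from the robot; y left along the row.
- cradle_white: Fixed grey cradle with a white tab on its robot side, one of four 75 mm apart on the black parking tray, in any order; the white injector lies in it at the start. Two V supports, 8 mm thick, 36 mm wide, stand 28 mm before and behind its centre, 48 mm free between them. Origin: centre of its underside, 5 mm above the table; x along the injector, away from the robot; y left along the row.
- test_rack: Fixed pale metal rack 110 by 370 mm, base 10 mm thick. Four places at y = +112.5, +37.5, -37.5, -112.5 mm, each two grey V supports (8 mm thick, 36 mm wide mouth, 48 mm high) at x = -28 and +28 mm, 48 mm free between. An injector at home lies along x, centred at x = 0, axis 47 mm up. Origin: centre of underside, on the table; x away from the robot, y left. May be nearer or farther than the tray.
- marker: Yellow disc, 30 mm across, 12 mm high, fixed on either end of the test rack, 165 mm from its centre (the other end has a smaller dark stud). It marks the first place. Origin: centre of its underside, 10 mm above the table.
Not all that is in view belongs to the job. What is shaped like the part that bears inj_blue but orange is not meant. What is shaped like the part that bears inj_red but pink is not meant.

How it is judged:
By the outcome, as a careful person would: the job done as asked, in the order asked, and still so for the second after the job is handed in, with the robot touching nothing.
It also fails if it takes over 96 s, if anything falls off the work surface, if the arm or the gripper's body presses on something with over 40 N, if the wrist force passes 120 N, or if a joint passes its speed limit or range.

## Working session

There is one attempt and no reset: what is moved stays moved. The work goes in short steps, Python scripts to look and compute and a tool call to move; the robot and the scene stay as the last step left them, time stands still between calls to the robot, and variables do not carry over. Pictures are saved under pics/ and viewed, on a budget of 14 in all, crops included, one or two more only if the job needs it, and the job is handed in when it is done.

Besides the shell and the picture viewer there is one more tool, called after "Call:" as name(argument=value, ...), one argument or row to a line, values as JSON. servo_tool: Moves the arm, as the interface text tells. Its arguments: {"type":"object","properties":{"deltas":{"type":"array"}},"required":["deltas"]}

```bash
mkdir -p pics; ls
python3 - <<'E'
from workcell import bot
import cv2,numpy as np
for n in("top","scene"):
    c=bot.camera(n); cv2.imwrite(f"pics/{n}0.png",cv2.cvtColor(c["frame"],cv2.COLOR_RGB2BGR))
    np.savez(f"{n}0.npz",**c); print(n,c["fx"],c["cx"],c["cy"],np.round(c["world_to_cam"],4).tolist())
c=bot.camera("wrist");print(np.round(c["hand_eye"],4).tolist(),c["fx"])
print(bot.read_state())
E
```

```text
pics
top 508.02887601952585 278.2596326302226 202.9830938271978 [[0.0734, -0.9973, -0.0007, -0.0292], [-0.9764, -0.0717, -0.2036, 0.464], [0.203, 0.0156, -0.9791, 1.0614], [0.0, 0.0, 0.0, 1.0]]
scene 401.5234294250786 281.5971189743884 220.27622397054404 [[-0.899, 0.4379, -0.0011, 0.4115], [0.3569, 0.7314, -0.5811, -0.0929], [-0.2536, -0.5228, -0.8138, 0.9512], [0.0, 0.0, 0.0, 1.0]]
[[1.0, -0.0, -0.0, -0.0002], [0.0, 0.9602, 0.2792, -0.0795], [0.0, -0.2792, 0.9602, -0.1498], [0.0, 0.0, 0.0, 1.0]] 321.4799745181249
{'t': 0.15, 'joint_positions': array([ 1.12730648,  0.59997025, -0.00250384,  1.59994765,  0.00181552,
        0.94294612, -0.0798266 ]), 'joint_velocities': array([-0.00031434, -0.00186087,  0.00079078, -0.00193749,  0.00061254,
        0.00033244, -0.00077252]), 'tau': array([ 5.67273346e-04, -7.65590429e+01,  1.49907477e+00, -2.52568442e+01,
       -5.22028736e-02,  1.48035306e-02,  7.55328574e-05]), 'ee_pos': array([ 0.25983435, -0.67644761,  0.23493751]), 'eef_rot': array([-2.93013915e-04,  8.24205008e-01, -5.66291180e-01, -5.63542504e-04]), 'force': array([-0.54769072,  0.08399746, -0.32776146]), 'moment': array([-0.03443622,  0.01190211, -0.01256563]), 'finger_gap': 0.0932664368382878}
```

View pics/top0.png

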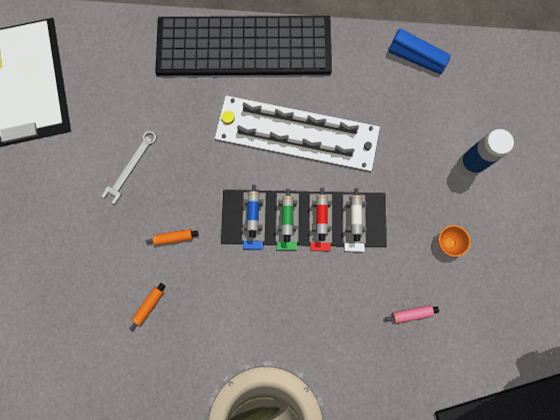

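View pics/scene0.png

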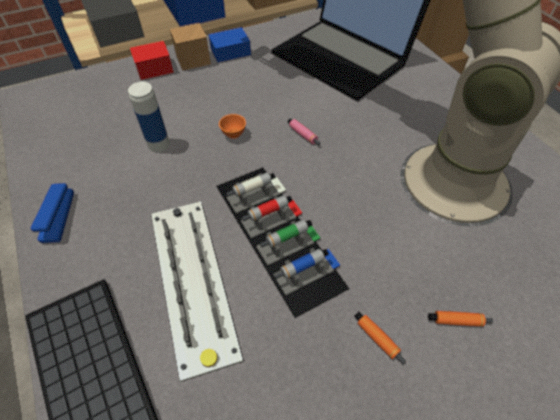

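The top view shows, left to right, sleeves blue (253,207), green (287,209), red (322,208) and white (357,208). The rack is beyond the tray and turned by about 10°. The yellow marker is at its left end (228,117) and the stud at (368,146). The order from the marker is therefore blue, green, red, white. The orange and pink parts are decoys.

```bash
cat > h.py <<'E'
import numpy as np,cv2
from workcell import bot
def cast(c,uv,z,pose=None):
    """pixels -> world points on plane z"""
    if pose is None:
        M=np.linalg.inv(c["world_to_cam"])
    else:
        M=pose@c["hand_eye"]
    uv=np.atleast_2d(uv).astype(float)
    d=np.c_[(uv[:,0]-c["cx"])/c["fx"],(uv[:,1]-c["cy"])/c["fy"],np.ones(len(uv))]@M[:3,:3].T
    o=M[:3,3]; return o+d*((z-o[2])/d[:,2])[:,None]
def blobs(mask,amin=30):
    n,l,s,ct=cv2.connectedComponentsWithStats(mask.astype(np.uint8))
    return [(s[i,4],ct[i],cv2.minAreaRect(np.argwhere(l==i)[:,::-1].astype(np.float32))) for i in range(1,n) if s[i,4]>=amin]
def colours(f):
    h,s,v=[a.astype(int) for a in cv2.split(cv2.cvtColor(f,cv2.COLOR_RGB2HSV))]
    return dict(blue=(h>100)&(h<130)&(s>130)&(v>50),green=(h>45)&(h<85)&(s>110)&(v>50),
      red=((h<5)|(h>174))&(s>150)&(v>60),white=(s<40)&(v>185),yellow=(h>22)&(h<35)&(s>150)&(v>100))
E
python3 - <<'E'
from h import *
for n in("top","scene"):
    c=dict(np.load(n+"0.npz")); m=colours(c["frame"]); print(n)
    for k in m:
        for a,ct,r in blobs(m[k]):
            z=.022 if k=="yellow" else .047
            p=cast(c,ct,z)[0]; 
            if abs(p[1])<.3 and .3<p[0]<.9: 
                b=cv2.boxPoints(r); w=cast(c,b,.01 if a>1500 else z)[:,:2]
                print(k,a,ct.round(1),p.round(4),"rect",w.round(3).tolist())
E
```

```text
top
blue 1391 [418.6  51.4] [ 0.8485 -0.2945  0.047 ] rect [[0.845, -0.222], [0.906, -0.247], [0.847, -0.37], [0.788, -0.344]]
blue 198 [252.6 210.3] [0.4448 0.0595 0.047 ] rect [[0.425, 0.071], [0.465, 0.071], [0.465, 0.048], [0.425, 0.048]]
blue 157 [252.4 244.6] [0.37   0.0538 0.047 ] rect [[0.376, 0.074], [0.379, 0.034], [0.364, 0.033], [0.361, 0.073]]
green 203 [287.  214.7] [ 0.4404 -0.0159  0.047 ] rect [[0.459, -0.004], [0.461, -0.025], [0.421, -0.028], [0.419, -0.007]]
green 162 [286.4 245.4] [ 0.3736 -0.0193  0.047 ] rect [[0.382, 0.002], [0.385, -0.039], [0.367, -0.04], [0.364, 0.0]]
red 188 [321.5 213.6] [ 0.4483 -0.0905  0.047 ] rect [[0.467, -0.078], [0.468, -0.101], [0.429, -0.104], [0.427, -0.08]]
red 159 [320.1 246.3] [ 0.377  -0.0917  0.047 ] rect [[0.385, -0.069], [0.388, -0.112], [0.371, -0.113], [0.367, -0.07]]
white 4516 [300.1 133.5] [ 0.6277 -0.0323  0.047 ] rect [[0.613, 0.164], [0.724, 0.154], [0.673, -0.218], [0.564, -0.201]]
white 213 [357.  215.1] [ 0.4507 -0.1676  0.047 ] rect [[0.486, -0.157], [0.487, -0.175], [0.414, -0.178], [0.413, -0.161]]
white 131
[... 850 characters left out ...]
[ 0.4442 -0.0917  0.047 ] rect [[0.463, -0.106], [0.422, -0.108], [0.426, -0.077], [0.466, -0.075]]
red 110 [294.2 207.7] [ 0.3965 -0.0652  0.047 ] rect [[0.406, -0.084], [0.39, -0.089], [0.388, -0.048], [0.403, -0.043]]
white 111 [251.7 181.9] [ 0.4481 -0.1705  0.047 ] rect [[0.468, -0.178], [0.425, -0.18], [0.428, -0.162], [0.47, -0.161]]
white 74 [277.9 184.2] [ 0.399  -0.1391  0.047 ] rect [[0.408, -0.155], [0.393, -0.16], [0.392, -0.121], [0.406, -0.117]]
white 6547 [193.8 293.3] [0.6502 0.0292 0.047 ] rect [[0.703, -0.217], [0.565, -0.2], [0.617, 0.172], [0.723, 0.151]]
yellow 127 [208.7 357.2] [0.666  0.1414 0.022 ] rect [[0.672, 0.125], [0.652, 0.135], [0.661, 0.159], [0.681, 0.149]]
```

Call:
servo_tool(
  deltas=[
    [-3.5, -3.3, 0, 0, 0, 0, 0.52],
    [-3.5, -3.3, 0, 0, 0, 0, 0.52],
    [-3.5, -3.3, 0, 0, 0, 0, 0.52],
    [-3.5, -3.3, 0, 0, 0, 0, 0.52],
    [-3.5, -3.3, 0, 0, 0, 0, 0.52],
    [-3.5, -3.3, 0, 0, 0, 0, 0.52],
    [-3.5, -3.3, 0, 0, 0, 0, 0.52],
    [-3.5, -3.3, 0, 0, 0, 0, 0.52],
    [-3.5, -3.3, 0, 0, 0, 0, 0.52],
    [-3.5, -3.3, 0, 0, 0, 0, 0.52],
  ],
)

```text
t: 1.15
ee_pos: [0.4429, -0.2299, 0.2357]
eef_rot: [0.0, 0.824, -0.566, 0.0]
force: [0.3, 0.7, 0.7]
finger_gap: 0.0447
```

Call:
servo_tool(
  deltas=[
    [-3.5, -3.3, 0, 0, 0, 0, 0.52],
    [-3.5, -3.3, 0, 0, 0, 0, 0.52],
    [-3.5, -3.3, 0, 0, 0, 0, 0.52],
    [0, 0, 0, 0, 0, 0.106, 0.52],
    [0, 0, 0, 0, 0, 0.106, 0.52],
    [0, 0, 0, 0, 0, 0.106, 0.52],
    [0, 0, 0, 0, 0, 0, 0.52],
    [0, 0, 0, 0, 0, 0, 0.52],
    [0, 0, 0, 0, 0, 0, 0.52],
    [0, 0, 0, 0, 0, 0, 0.52],
  ],
)

```text
t: 2.15
ee_pos: [0.4972, -0.0983, 0.2356]
eef_rot: [0.0, 0.725, -0.689, -0.0]
force: [-0.6, 0.2, -0.5]
finger_gap: 0.0451
```

```bash
cat >> h.py <<'E'
from scipy.spatial.transform import Rotation as R
def pose():
    s=bot.read_state(); T=np.eye(4); q=s["eef_rot"]; T[:3,:3]=R.from_quat([*q[1:],q[0]]).as_matrix(); T[:3,3]=s["ee_pos"]; return T
def snap(n,v=True):
    T=pose(); c=bot.camera("wrist"); np.savez(n+".npz",T=T,**c); cv2.imwrite(f"pics/{n}.png",cv2.cvtColor(c["frame"],cv2.COLOR_RGB2BGR)); return T,c
E
python3 - <<'E'
from h import *
T,c=snap("w1"); print(T.round(4),c["fx"],c["fy"],c["cx"],c["cy"]); s=bot.read_state();print(s["t"],s["finger_gap"],s["joint_positions"].round(3))
m=colours(c["frame"])
for k in m:
  for a,ct,r in blobs(m[k],80):
    z=.022 if k=="yellow" else .047
    print(k,a,ct.round(1),cast(c,ct,z,T)[0].round(4),cast(c,cv2.boxPoints(r),z,T)[:,:2].round(3).tolist())
E
```

```text
[[ 4.990e-02 -9.988e-01 -1.000e-04  4.972e-01]
 [-9.988e-01 -4.990e-02  1.000e-04 -9.830e-02]
 [-1.000e-04  1.000e-04 -1.000e+00  2.356e-01]
 [ 0.000e+00  0.000e+00  0.000e+00  1.000e+00]] 321.4799745181249 321.4799745181249 280.00084695985913 207.03721129524286
2.2 0.04447777165779492 [ 8.400e-02  3.400e-01 -1.000e-03  2.092e+00  0.000e+00  7.090e-01
 -1.438e+00]
blue 855 [134.7 231.6] [0.4413 0.0629 0.047 ] [[0.46, 0.077], [0.465, 0.051], [0.422, 0.048], [0.416, 0.075]]
blue 298 [159.3 269.7] [0.3954 0.0378 0.047 ] [[0.402, 0.053], [0.403, 0.023], [0.389, 0.023], [0.388, 0.054]]
green 703 [202.2 238.3] [ 0.437  -0.0126  0.047 ] [[0.457, -0.0], [0.46, -0.024], [0.416, -0.027], [0.412, -0.002]]
red 744 [269.2 235.5] [ 0.4441 -0.0879  0.047 ] [[0.465, -0.076], [0.467, -0.099], [0.423, -0.101], [0.422, -0.077]]
red 89 [258.4 270.3] [ 0.4003 -0.0772  0.047 ] [[0.408, -0.072], [0.409, -0.083], [0.395, -0.084], [0.394, -0.072]]
red 118 [282.7 270.2] [ 0.4019 -0.1054  0.047 ] [[0.409, -0.097], [0.41, -0.111], [0.396, -0.112], [0.395, -0.098]]
white 22316 [235.1  53.4] [ 0.6297 -0.0476  0.047 ] [[0.614, 0.151], [0.705, 0.117], [0.666, -0.201], [0.566, -0.194]]
white 89 [220.8   1.5] [ 0.6729 -0.0339  0.047 ] [[0.673, -0.019], [0.675, -0.043], [0.671, -0.043], [0.669, -0.019]]
white 555 [338.3 228.5] [ 0.4563 -0.1648  0.047 ] [[0.482, -0.152], [0.483, -0.172], [0.436, -0.177], [0.435, -0.156]]
white 85 [315.8 269.6] [ 0.4046 -0.1438  0.047 ] [[0.397, -0.14], [0.413, -0.139], [0.413, -0.148], [0.398, -0.149]]
yellow 672 [52.7  9.9] [0.6643 0.1382 0.022 ] [[0.672, 0.154], [0.674, 0.12], [0.653, 0.122], [0.652, 0.158]]
```

View pics/w1.png

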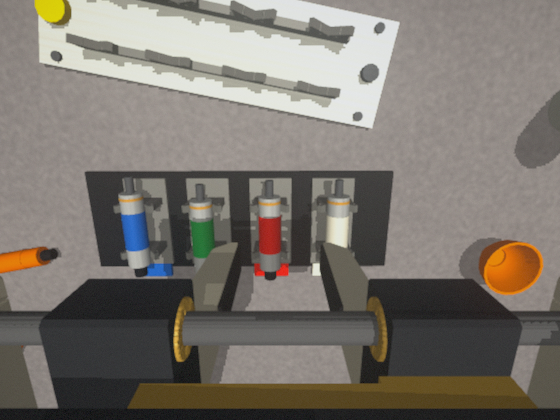

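The wrist view shows all four injectors in the tray: blue (135,232), green (202,238), red (269,235) and white (338,228). The rack with its stud (370,73) is beyond. Positions agree with the top view to about 3 mm. I'm going above blue.

Call:
servo_tool(
  deltas=[
    [-4.0, 1.2, 1.8, 0, 0, 0, 0.52],
    [-4.0, 1.2, 1.8, 0, 0, 0, 0.52],
    [-4.0, 1.2, 1.8, 0, 0, 0, 0.52],
    [-4.2, 1.1, 1.8, 0, 0, 0, 0.52],
    [0, 0, 1.3, 0, 0, 0, 0.52],
    [0, 0, 0, 0, 0, 0, 0.52],
    [0, 0, 0, 0, 0, 0, 0.52],
    [0, 0, 0, 0, 0, 0, 0.52],
    [0, 0, 0, 0, 0, 0, 0.52],
    [0, 0, 0, 0, 0, 0, 0.52],
  ],
)

```text
t: 3.2
ee_pos: [0.4429, 0.0607, 0.1511]
eef_rot: [-0.0, 0.724, -0.69, 0.0]
force: [-0.4, -1.0, 0.3]
finger_gap: 0.0449
```

```bash
cat >> h.py <<'E'
def sleeve(n,k):
    "sleeve centre from a wrist picture, and its offset from the TCP in tool cm"
    T,c=snap(n); P=T[:3,3]
    for a,ct,r in blobs(colours(c["frame"])[k],300):
        b=cv2.boxPoints(r); p=cast(c,r[0],.047,T)[0]; w=cast(c,b,.047,T)
        if np.hypot(*(p-P)[:2])<.06:
            print(k,a,np.round(r[0],1),p.round(4),"sides",np.linalg.norm(w-np.roll(w,1,0),axis=1).round(4),"tool cm",((p-P)@T[:3,:3]*100).round(2))
    print(T[:3,3].round(4),T[:2,0].round(4))
E
python3 - <<'E'
from h import *
sleeve("w2","blue")
# stud & rack edge from w1 and top
d=dict(np.load("w1.npz")); T=d["T"]; c=dict(np.load("top0.npz"))
print("stud",cast(d,[370,73],.016,T)[0].round(4),cast(c,[368,146],.016)[0].round(4))
e=cast(d,[[40,62],[372,128]],.01,T); v=e[0]-e[1]; print("edge",e.round(4),np.linalg.norm(v),np.degrees(np.arctan2(-v[0],v[1])))
E
```

```text
blue 1430 [279.5 214.5] [0.442  0.0618 0.047 ] sides [0.0443 0.0235 0.0443 0.0246] tool cm [-0.12  0.1  10.41]
[0.4429 0.0607 0.1511] [ 0.0473 -0.9989]
stud [ 0.6226 -0.1874  0.016 ] [ 0.6201 -0.1906  0.016 ]
edge [[ 0.6166  0.1668  0.01  ]
 [ 0.5658 -0.1986  0.01  ]] 0.36894321877495606 -7.91570857379428
```

View pics/w2.png

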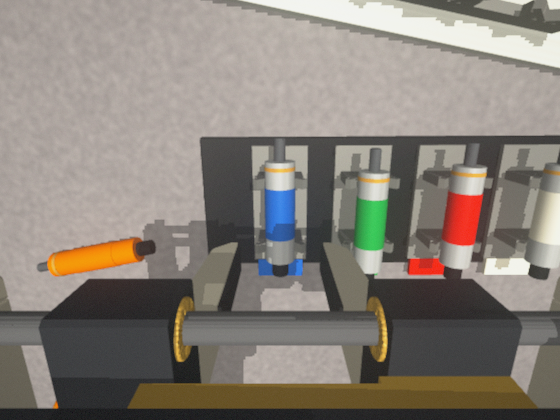

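The blue sleeve is centred between the fingers (280,215), and the measured size 24×44 mm agrees. I'm going down and gripping.

Call:
servo_tool(
  deltas=[
    [-0.1, 0, 2.5, 0, 0, 0, 0.52],
    [0, 0, 2.5, 0, 0, 0, 0.52],
    [0, 0, 2.5, 0, 0, 0, 0.52],
    [0, 0, 2.0, 0, 0, 0, 0.52],
    [0, 0, 1.1, 0, 0, 0, 0.52],
    [0, 0, 0, 0, 0, 0, 0.52],
    [0, 0, 0, 0, 0, 0, 0.52],
    [0, 0, 0, 0, 0, 0, 0.9],
    [0, 0, 0, 0, 0, 0, 0.9],
    [0, 0, 0, 0, 0, 0, 0.9],
  ],
)

```text
t: 4.25
ee_pos: [0.4427, 0.0621, 0.0453]
eef_rot: [-0.0, 0.724, -0.69, 0.0]
force: [3.6, -15.8, 5.6]
finger_gap: 0.0251
```

Call:
servo_tool(
  deltas=[
    [0, 0, 0, 0, 0, 0, 1],
    [0, 0, 0, 0, 0, 0, 1],
    [0, 0, 0, 0, 0, 0, 1],
    [0, 0, -0.5, 0, 0, 0, 1],
    [0, 0, -1.5, 0, 0, 0, 1],
    [0, 0, -2, 0, 0, 0, 1],
    [0, 0, -2, 0, 0, 0, 1],
    [0, 0, -2, 0, 0, 0, 1],
    [0, 0, -1.5, 0, 0, 0, 1],
    [0, 0, -0.5, 0, 0, 0, 1],
  ],
)

```text
t: 5.25
ee_pos: [0.4427, 0.0626, 0.1462]
eef_rot: [-0.001, 0.724, -0.69, 0.001]
force: [0.6, 1.1, -1.7]
finger_gap: 0.0234
```

Run:
```python
from h import *
sleeve("w3","blue"); s=bot.read_state(); print(s["t"],s["finger_gap"],s["force"])
```

```text
blue 3242 [279.5 274. ] [0.39   0.0613 0.047 ] sides [0.0685 0.0407 0.0685 0.0436] tool cm [-0.12  5.29  9.91]
[0.4427 0.0626 0.1462] [ 0.0491 -0.9988]
5.3 0.023422255928903405 [-0.10211182 -0.29033931 -1.35456015]
```

Call:
servo_tool(
  deltas=[
    [-0.2, -2.5, 0, 0, 0, 0, 1],
    [-0.2, -4, 0, 0, 0, 0, 1],
    [-0.2, -4.5, 0, 0, 0, 0, 1],
    [-0.2, -4.5, 0, 0, 0, 0, 1],
    [-0.2, -4, 0, 0, 0, 0, 1],
    [-0.2, -2, 0, 0, 0, 0.06, 1],
    [0, 0, 0, 0, 0, 0.064, 1],
    [0, 0, 0, 0, 0, 0.06, 1],
    [0, 0, 0, 0, 0, 0, 1],
    [0, 0, 0, 0, 0, 0, 1],
  ],
)

```text
t: 6.3
ee_pos: [0.6559, 0.0849, 0.1437]
eef_rot: [-0.001, -0.659, 0.753, 0.0]
force: [0.4, -0.9, -2.2]
finger_gap: 0.0232
```

Run:
```python
from h import *
T,c=snap("w4"); print(T.round(4)); m=colours(c["frame"])
for k in("yellow","blue"):
  for a,ct,r in blobs(m[k],300):
    print(k,a,ct.round(1),cast(c,r[0],.022,T)[0].round(4),((cast(c,r[0],T[2,3]+.002,T)[0]-T[:3,3])@T[:3,:3]).round(4))
```

```text
[[-1.327e-01 -9.912e-01 -1.500e-03  6.559e-01]
 [-9.912e-01  1.327e-01 -4.000e-04  8.490e-02]
 [ 6.000e-04  1.400e-03 -1.000e+00  1.437e-01]
 [ 0.000e+00  0.000e+00  0.000e+00  1.000e+00]]
yellow 859 [216.6 201.2] [0.6689 0.1402 0.022 ] [-0.0312 -0.0392 -0.0021]
blue 3200 [279.8 276.1] [0.5913 0.0946 0.022 ] [-0.001  -0.0006 -0.002 ]
```

View pics/w4.png

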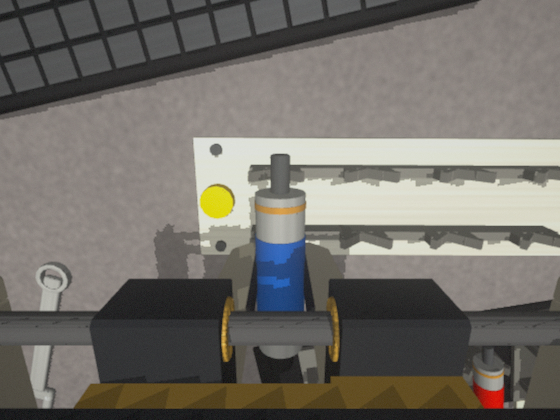

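The picture shows the yellow marker at (217,201), the rack edges parallel to the image rows (rows 139 and 254), and blue held straight. I'm refining the rack's pose from its edges.

Run:
```python
from h import *
d=dict(np.load("w4.npz")); T=d["T"]; g=cv2.cvtColor(d["frame"],cv2.COLOR_RGB2GRAY).astype(int); h=d["frame"]
def rowedge(u,lo,hi,up):
    dd=np.diff(g[lo:hi,u]); return lo+(np.argmax(dd) if up else np.argmin(dd))+1
us=np.arange(340,556,12)
for nm,lo,hi,up in(("far",125,152,1),("near",246,265,0)):
    v=np.array([rowedge(u,lo,hi,up) for u in us]); ok=abs(v-np.median(v))<3
    p=np.polyfit(us[ok],v[ok]-.5,1); w=cast(d,[[340,np.polyval(p,340)],[550,np.polyval(p,550)]],.01,T)
    e=w[0]-w[1]; print(nm,p.round(4),w[:,:2].round(4).tolist(),"yaw",np.degrees(np.arctan2(-e[0],e[1])).round(2),"tool",((w-T[:3,3])@T[:3,:3]).round(4)[:,:2].tolist())
for v in(150,160,175): 
    u=150+np.argmax(np.diff(g[v,150:215])); print("left",v,u,((cast(d,[u+.5,v],.01,T)-T[:3,3])@T[:3,:3]).round(4))
print("marker tool",((cast(d,[216.6,201.2],.022,T)-T[:3,3])@T[:3,:3]).round(4))
# V support walls: shadowed/dark rows in the mouth region of places 2..4, top z=.048
for n in("w4",):
  cv2.imwrite("pics/w4c.png",cv2.resize(cv2.cvtColor(h[130:270,240:560],cv2.COLOR_RGB2BGR),None,fx=2.5,fy=2.5,interpolation=cv2.INTER_CUBIC))
```

```text
far [1.300000e-03 1.378743e+02] [[0.7071, 0.0268], [0.6827, -0.1532]] yaw -7.7 tool [[0.0508, -0.0586], [0.2324, -0.0583]]
near [6.900000e-03 2.519035e+02] [[0.5982, 0.0356], [0.5699, -0.1643]] yaw -8.06 tool [[0.0565, 0.0505], [0.2584, 0.052]]
left 150 193 [[-0.0766 -0.0486  0.1335]]
left 160 193 [[-0.0772 -0.0399  0.1335]]
left 175 194 [[-0.0773 -0.0265  0.1336]]
marker tool [[-0.0565 -0.0055  0.1216]]
```

View pics/w4c.png

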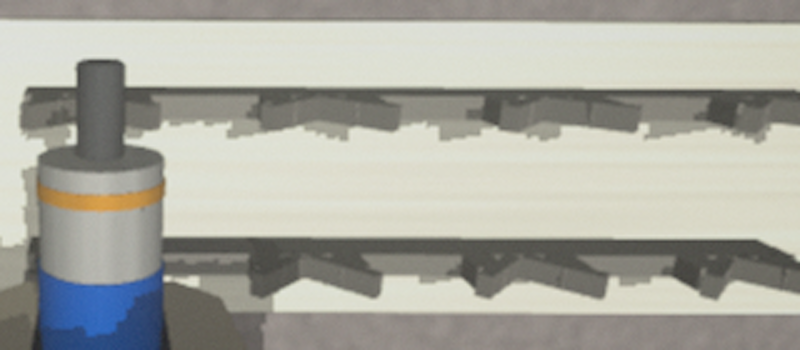

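Call:
servo_tool(
  deltas=[
    [-0.35, -0.4, 0, 0, 0, 0, 1],
    [0, 0, 2, 0, 0, 0, 1],
    [0, 0, 2.5, 0, 0, 0, 1],
    [0, 0, 2.2, 0, 0, 0, 1],
    [0, 0, 1.5, 0, 0, 0, 1],
    [0, 0, 0.7, 0, 0, 0, 1],
    [0, 0, 0.2, 0, 0, 0, 1],
    [0, 0, 0, 0, 0, 0, 1],
    [0, 0, 0, 0, 0, 0, 1],
    [0, 0, 0, 0, 0, 0, 1],
  ],
)

```text
t: 7.35
ee_pos: [0.6615, 0.0878, 0.0545]
eef_rot: [0.001, -0.658, 0.753, -0.0]
force: [-0.3, 0.3, -2.5]
finger_gap: 0.0233
```

Run:
```python
from h import *
T,c=snap("w5"); s=bot.read_state(); print(T.round(4),s["force"],s["moment"])
a=bot.camera("scene"); f=a["frame"][320:400,150:270]; cv2.imwrite("pics/w5.png",cv2.cvtColor(np.hstack([c["frame"][100:300,180:460],cv2.resize(f,(300,200),interpolation=cv2.INTER_CUBIC)]),cv2.COLOR_RGB2BGR))
```

```text
[[-1.348e-01 -9.909e-01  1.400e-03  6.615e-01]
 [-9.909e-01  1.348e-01  2.000e-04  8.780e-02]
 [-4.000e-04 -1.300e-03 -1.000e+00  5.450e-02]
 [ 0.000e+00  0.000e+00  0.000e+00  1.000e+00]] [ 0.44013535  0.19624947 -2.02719325] [ 0.03564592  0.01265872 -0.00920371]
```

View pics/w5.png

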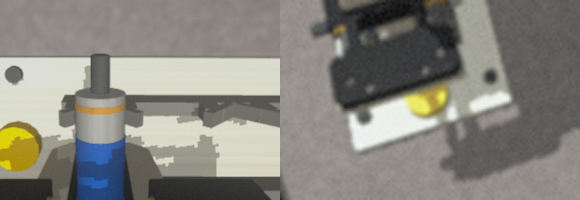

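Blue (101) is centred laterally over the far support (62–142, centre 102), so I'm lowering it gently.

Call:
servo_tool(
  deltas=[
    [0, 0, 0.3, 0, 0, 0, 1],
    [0, 0, 0.2, 0, 0, 0, 1],
    [0, 0, 0.1, 0, 0, 0, 1],
    [0, 0, 0.1, 0, 0, 0, 1],
    [0, 0, 0.1, 0, 0, 0, 1],
    [0, 0, 0.05, 0, 0, 0, 1],
    [0, 0, 0.05, 0, 0, 0, 1],
    [0, 0, 0, 0, 0, 0, 1],
    [0, 0, 0, 0, 0, 0, 1],
    [0, 0, 0, 0, 0, 0, 1],
  ],
)

```text
t: 8.45
ee_pos: [0.661, 0.0877, 0.0454]
eef_rot: [0.0, -0.658, 0.753, -0.0]
force: [-2.1, 0.4, 6.7]
finger_gap: 0.0235
```

Call:
servo_tool(
  deltas=[
    [0, 0, 0, 0, 0, 0, 0.7],
    [0, 0, 0, 0, 0, 0, 0.62],
    [0, 0, 0, 0, 0, 0, 0.52],
    [0, 0, 0, 0, 0, 0, 0.52],
    [0, 0, -1, 0, 0, 0, 0.52],
    [0, 0, -2, 0, 0, 0, 0.52],
    [0, 0, -3, 0, 0, 0, 0.52],
    [0, 0, -3, 0, 0, 0, 0.52],
    [0, 0, -1.6, 0, 0, 0, 0.52],
    [0, 0, 0, 0, 0, 0, 0.52],
  ],
)

```text
t: 9.45
ee_pos: [0.6624, 0.0879, 0.1539]
eef_rot: [0.002, -0.658, 0.753, -0.001]
force: [-0.0, -0.0, 0.2]
finger_gap: 0.0447
```

Run:
```python
from h import *
sleeve("w6","blue"); T=pose()
for n,p in dict(green=(.438,-.014,.151),red=(.4455,-.0885,.151),white=(.450,-.165,.151)).items(): print(n,((np.array(p)-T[:3,3])@T[:3,:3]*100).round(2))
```

```text
blue 1261 [280.5 216.5] [0.6593 0.0891 0.047 ] sides [0.0431 0.0222 0.0431 0.0232] tool cm [-0.06  0.38 10.69]
[0.6624 0.0879 0.1539] [-0.135  -0.9908]
green [13.1  20.78  0.05]
red [20.38 19.03  0.05]
white [27.9  17.56  0.05]
```

View pics/w6.png

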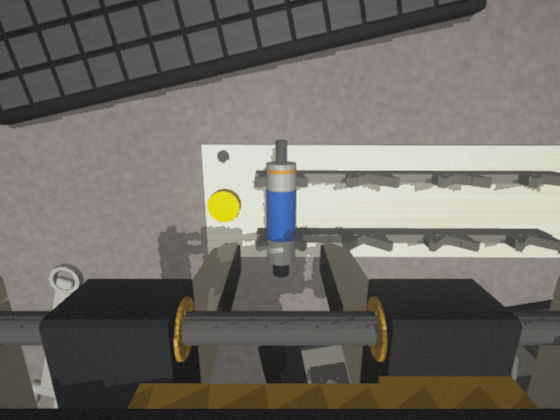

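Blue lies in the first place beside the marker, with its sleeve at (281,216). It is centred to about 1 mm against the rack edges (rows 146 and 257). Next is green.

Call:
servo_tool(
  deltas=[
    [2.1, 3.3, 0, 0, 0, 0, 0.52],
    [2.2, 3.5, 0, 0, 0, 0, 0.52],
    [2.2, 3.5, 0, 0, 0, 0, 0.52],
    [2.2, 3.5, 0, 0, 0, 0, 0.52],
    [2.2, 3.5, 0, 0, 0, 0, 0.52],
    [2.2, 3.5, 0, 0, 0, -0.06, 0.52],
    [0, 0, 0, 0, 0, -0.064, 0.52],
    [0, 0, 0, 0, 0, -0.06, 0.52],
    [0, 0, 0, 0, 0, 0, 0.52],
    [0, 0, 0, 0, 0, 0, 0.52],
  ],
)

```text
t: 10.5
ee_pos: [0.437, -0.014, 0.1501]
eef_rot: [0.0, 0.724, -0.69, -0.0]
force: [-0.1, 0.2, 0.2]
finger_gap: 0.0447
```

Run:
```python
from h import *
sleeve("w7","green")
```

```text
green 1453 [280.5 213. ] [ 0.4375 -0.0136  0.047 ] sides [0.0245 0.0449 0.0233 0.0449] tool cm [-0.04 -0.06 10.31]
[ 0.437  -0.014   0.1501] [ 0.047  -0.9989]
```

Call:
servo_tool(
  deltas=[
    [-0.1, -0.15, 2.5, 0, 0, 0, 0.52],
    [0, 0, 2.5, 0, 0, 0, 0.52],
    [0, 0, 2.5, 0, 0, 0, 0.52],
    [0, 0, 2.0, 0, 0, 0, 0.52],
    [0, 0, 1.0, 0, 0, 0, 0.52],
    [0, 0, 0, 0, 0, 0, 0.52],
    [0, 0, 0, 0, 0, 0, 0.52],
    [0, 0, 0, 0, 0, 0, 0.9],
    [0, 0, 0, 0, 0, 0, 0.9],
    [0, 0, 0, 0, 0, 0, 0.9],
  ],
)

```text
t: 11.55
ee_pos: [0.439, -0.0132, 0.0463]
eef_rot: [-0.0, 0.724, -0.69, 0.001]
force: [0.8, -14.7, 5.8]
finger_gap: 0.0254
```

Call:
servo_tool(
  deltas=[
    [0, 0, 0, 0, 0, 0, 1],
    [0, 0, 0, 0, 0, 0, 1],
    [0, 0, 0, 0, 0, 0, 1],
    [0, 0, -0.5, 0, 0, 0, 1],
    [0, 0, -1.5, 0, 0, 0, 1],
    [0, 0, -2, 0, 0, 0, 1],
    [0, 0, -2, 0, 0, 0, 1],
    [0, 0, -2, 0, 0, 0, 1],
    [0, 0, -1.5, 0, 0, 0, 1],
    [0, 0, -0.5, 0, 0, 0, 1],
  ],
)

```text
t: 12.55
ee_pos: [0.439, -0.0128, 0.1472]
eef_rot: [-0.001, 0.724, -0.69, 0.001]
force: [1.0, 0.3, -2.0]
finger_gap: 0.0231
```

```bash
cat >> h.py <<'E'
def togo(x,y):
    T=pose(); s=bot.read_state(); p=np.array([x,y,T[2,3]])
    print("tcp",T[:3,3].round(4),"yaw",np.degrees(np.arctan2(T[0,0],-T[1,0])).round(2),"gap",s["finger_gap"].round(4),"F",s["force"].round(1),"togo cm",((p-T[:3,3])@T[:3,:3]*100).round(2))
E
python3 -c "
from h import *
togo(.6508,.0134)"
```

```text
Traceback (most recent call last):
  File "h.py", line 34, in togo
    print("tcp",T[:3,3].round(4),"yaw",np.degrees(np.arctan2(T[0,0],-T[1,0])).round(2),"gap",s["finger_gap"].round(4),"F",s["force"].round(1),"togo cm",((p-T[:3,3])@T[:3,:3]*100).round(2))
                                                                                             ^^^^^^^^^^^^^^^^^^^^^
AttributeError: 'float' object has no attribute 'round'
```

Call:
servo_tool(
  deltas=[
    [-0.3, -2.5, 0, 0, 0, 0, 1],
    [-0.3, -4, 0, 0, 0, 0, 1],
    [-0.3, -4.4, 0, 0, 0, 0, 1],
    [-0.3, -4.4, 0, 0, 0, 0, 1],
    [-0.2, -4, 0, 0, 0, 0, 1],
    [-0.2, -2, 0, 0, 0, 0.06, 1],
    [0, 0, 0, 0, 0, 0.064, 1],
    [0, 0, 0, 0, 0, 0.062, 1],
    [0, 0, 0, 0, 0, 0, 1],
    [0, 0, 0, 0, 0, 0, 1],
  ],
)

```text
t: 13.55
ee_pos: [0.6501, 0.0136, 0.145]
eef_rot: [-0.0, -0.658, 0.753, 0.0]
force: [-0.1, 0.1, -1.5]
finger_gap: 0.023
```

```bash
sed -i 's/s\["finger_gap"\].round(4)/round(s["finger_gap"],4)/' h.py; python3 -c "
from h import *
togo(.6508,.0134)"
```

```text
tcp [0.6501 0.0136 0.145 ] yaw -7.74 gap 0.023 F [-0.1  0.1 -1.5] togo cm [ 0.01 -0.07 -0.  ]
```

Call:
servo_tool(
  deltas=[
    [0, 0, 1.5, 0, 0, 0, 1],
    [0, 0, 2, 0, 0, 0, 1],
    [0, 0, 2, 0, 0, 0, 1],
    [0, 0, 2, 0, 0, 0, 1],
    [0, 0, 1, 0, 0, 0, 1],
    [0, 0, 0.5, 0, 0, 0, 1],
    [0, 0, 0, 0, 0, 0, 1],
    [0, 0, 0, 0, 0, 0, 1],
    [0, 0, 0, 0, 0, 0, 1],
    [0, 0, 0, 0, 0, 0, 1],
  ],
)

```text
t: 14.55
ee_pos: [0.6511, 0.0134, 0.0564]
eef_rot: [0.001, -0.657, 0.754, -0.0]
force: [0.3, -0.1, -1.3]
finger_gap: 0.023
```

```bash
python3 -c "
from h import *
togo(.6508,.0134)
T,c=snap('w8'); a=dict(np.load('w5.npz'))
cv2.imwrite('pics/w8c.png',cv2.cvtColor(np.hstack([a['frame'][100:300,140:420],c['frame'][100:300,140:420]]),cv2.COLOR_RGB2BGR))
"
```

```text
tcp [0.6511 0.0134 0.0564] yaw -7.85 gap 0.023 F [ 0.3 -0.1 -1.3] togo cm [ 0.01  0.03 -0.  ]
```

View pics/w8c.png

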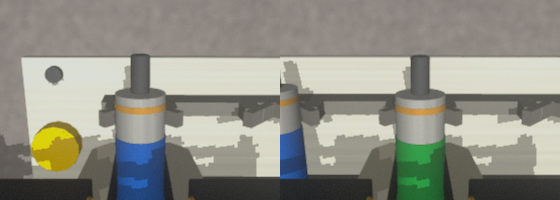

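Left is blue before its placing, right is green now. Green at 420 is over its support (382–463), in the same relation as blue. I'm lowering it.

Call:
servo_tool(
  deltas=[
    [0, 0, 0.3, 0, 0, 0, 1],
    [0, 0, 0.3, 0, 0, 0, 1],
    [0, 0, 0.1, 0, 0, 0, 1],
    [0, 0, 0.1, 0, 0, 0, 1],
    [0, 0, 0.1, 0, 0, 0, 1],
    [0, 0, 0.05, 0, 0, 0, 1],
    [0, 0, 0.05, 0, 0, 0, 1],
    [0, 0, 0, 0, 0, 0, 1],
    [0, 0, 0, 0, 0, 0, 1],
    [0, 0, 0, 0, 0, 0, 1],
  ],
)

```text
t: 15.6
ee_pos: [0.6507, 0.0134, 0.0464]
eef_rot: [0.0, -0.657, 0.754, -0.0]
force: [-2.5, -0.1, 6.7]
finger_gap: 0.0231
```

Same contact force as blue. I'm releasing it.

Call:
servo_tool(
  deltas=[
    [0, 0, 0, 0, 0, 0, 0.7],
    [0, 0, 0, 0, 0, 0, 0.62],
    [0, 0, 0, 0, 0, 0, 0.52],
    [0, 0, 0, 0, 0, 0, 0.52],
    [0, 0, -1, 0, 0, 0, 0.52],
    [0, 0, -2, 0, 0, 0, 0.52],
    [0, 0, -3, 0, 0, 0, 0.52],
    [0, 0, -3, 0, 0, 0, 0.52],
    [0, 0, -1.6, 0, 0, 0, 0.52],
    [0, 0, 0, 0, 0, 0, 0.52],
  ],
)

```text
t: 16.6
ee_pos: [0.6521, 0.0134, 0.1548]
eef_rot: [0.002, -0.657, 0.754, -0.001]
force: [0.0, 0.7, -0.1]
finger_gap: 0.0444
```

```bash
python3 -c "
from h import *
sleeve('w9','green'); togo(.4455,-.0885)"
```

```text
green 1307 [280.5 216.5] [0.6486 0.0147 0.047 ] sides [0.0433 0.0222 0.0433 0.0232] tool cm [-0.06  0.41 10.78]
[0.6521 0.0134 0.1548] [-0.137  -0.9906]
tcp [0.6512 0.0134 0.1531] yaw -7.87 gap 0.0448 F [-0.3 -0.5 -0.4] togo cm [12.91 18.98 -0.06]
```

Call:
servo_tool(
  deltas=[
    [2.1, 3.1, 0, 0, 0, 0, 0.52],
    [2.2, 3.2, 0, 0, 0, 0, 0.52],
    [2.1, 3.1, 0, 0, 0, 0, 0.52],
    [2.2, 3.2, 0, 0, 0, 0, 0.52],
    [2.1, 3.1, 0, 0, 0, 0, 0.52],
    [2.2, 3.2, 0, 0, 0, -0.06, 0.52],
    [0, 0, 0, 0, 0, -0.065, 0.52],
    [0, 0, 0, 0, 0, -0.06, 0.52],
    [0, 0, 0, 0, 0, 0, 0.52],
    [0, 0, 0, 0, 0, 0, 0.52],
  ],
)

```text
t: 17.65
ee_pos: [0.4455, -0.0885, 0.1511]
eef_rot: [0.0, 0.723, -0.691, -0.0]
force: [0.6, -0.8, 0.0]
finger_gap: 0.0444
```

```bash
python3 -c "
from h import *
sleeve('w10','red')"
```

```text
red 1462 [280.5 213.5] [ 0.4453 -0.0881  0.047 ] sides [0.0442 0.0234 0.0442 0.0246] tool cm [-4.000e-02  1.000e-02  1.041e+01]
[ 0.4455 -0.0885  0.1511] [ 0.046  -0.9989]
```

Call:
servo_tool(
  deltas=[
    [-0.15, -0.1, 2.5, 0, 0, 0, 0.52],
    [0, 0, 2.5, 0, 0, 0, 0.52],
    [0, 0, 2.5, 0, 0, 0, 0.52],
    [0, 0, 2.0, 0, 0, 0, 0.52],
    [0, 0, 1.1, 0, 0, 0, 0.52],
    [0, 0, 0, 0, 0, 0, 0.52],
    [0, 0, 0, 0, 0, 0, 0.52],
    [0, 0, 0, 0, 0, 0, 0.9],
    [0, 0, 0, 0, 0, 0, 0.9],
    [0, 0, 0, 0, 0, 0, 0.9],
  ],
)

```text
t: 18.7
ee_pos: [0.4471, -0.0877, 0.0463]
eef_rot: [-0.0, 0.723, -0.69, 0.001]
force: [-0.6, -18.3, 6.9]
finger_gap: 0.025
```

Call:
servo_tool(
  deltas=[
    [0, 0, 0, 0, 0, 0, 1],
    [0, 0, 0, 0, 0, 0, 1],
    [0, 0, 0, 0, 0, 0, 1],
    [0, 0, -0.5, 0, 0, 0, 1],
    [0, 0, -1.5, 0, 0, 0, 1],
    [0, 0, -2, 0, 0, 0, 1],
    [0, 0, -2, 0, 0, 0, 1],
    [0, 0, -2, 0, 0, 0, 1],
    [0, 0, -1.5, 0, 0, 0, 1],
    [0, 0, -0.5, 0, 0, 0, 1],
  ],
)

```text
t: 19.7
ee_pos: [0.447, -0.0869, 0.1472]
eef_rot: [-0.001, 0.724, -0.69, 0.001]
force: [-0.8, -0.2, -1.6]
finger_gap: 0.0231
```

```bash
python3 -c "
from h import *
togo(.6405,-.0609)"
```

```text
tcp [ 0.447  -0.0869  0.1472] yaw 2.74 gap 0.0231 F [-0.8 -0.2 -1.6] togo cm [ -1.67 -19.45   0.04]
```

Call:
servo_tool(
  deltas=[
    [-0.3, -2.5, 0, 0, 0, 0, 1],
    [-0.3, -3.5, 0, 0, 0, 0, 1],
    [-0.3, -4, 0, 0, 0, 0, 1],
    [-0.3, -4, 0, 0, 0, 0, 1],
    [-0.3, -3.5, 0, 0, 0, 0, 1],
    [-0.2, -2, 0, 0, 0, 0.06, 1],
    [0, 0, 0, 0, 0, 0.064, 1],
    [0, 0, 0, 0, 0, 0.062, 1],
    [0, 0, 0, 0, 0, 0, 1],
    [0, 0, 0, 0, 0, 0, 1],
  ],
)

```text
t: 20.7
ee_pos: [0.6402, -0.0605, 0.1451]
eef_rot: [-0.0, -0.657, 0.754, 0.0]
force: [0.3, 0.3, -2.4]
finger_gap: 0.0233
```

Call:
servo_tool(
  deltas=[
    [0, 0, 1.5, 0, 0, 0, 1],
    [0, 0, 2, 0, 0, 0, 1],
    [0, 0, 2, 0, 0, 0, 1],
    [0, 0, 2, 0, 0, 0, 1],
    [0, 0, 1, 0, 0, 0, 1],
    [0, 0, 0.5, 0, 0, 0, 1],
    [0, 0, 0, 0, 0, 0, 1],
    [0, 0, 0, 0, 0, 0, 1],
    [0, 0, 0, 0, 0, 0, 1],
    [0, 0, 0, 0, 0, 0, 1],
  ],
)

```text
t: 21.7
ee_pos: [0.6411, -0.0607, 0.0564]
eef_rot: [0.0, -0.657, 0.754, -0.0]
force: [0.4, -0.1, -1.8]
finger_gap: 0.0232
```

```bash
python3 -c "
from h import *
togo(.6405,-.0609)
T,c=snap('w11'); a=dict(np.load('w8.npz'))
cv2.imwrite('pics/w11c.png',cv2.cvtColor(np.hstack([a['frame'][100:300,140:420],c['frame'][100:300,140:420]]),cv2.COLOR_RGB2BGR))
"
```

```text
tcp [ 0.6411 -0.0607  0.0564] yaw -7.92 gap 0.0232 F [ 0.4 -0.1 -1.8] togo cm [ 0.03  0.05 -0.  ]
```

View pics/w11c.png

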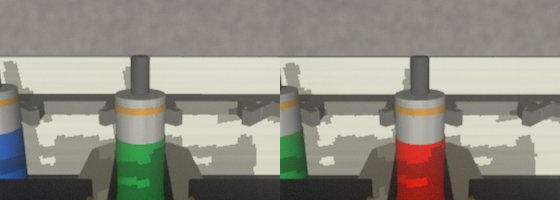

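Red (right) sits over its support just as green did at the same stage. I'm lowering and releasing it.

Call:
servo_tool(
  deltas=[
    [0, 0.03, 0.3, 0, 0, 0, 1],
    [0, 0, 0.3, 0, 0, 0, 1],
    [0, 0, 0.1, 0, 0, 0, 1],
    [0, 0, 0.1, 0, 0, 0, 1],
    [0, 0, 0.1, 0, 0, 0, 1],
    [0, 0, 0.05, 0, 0, 0, 1],
    [0, 0, 0.05, 0, 0, 0, 1],
    [0, 0, 0, 0, 0, 0, 1],
    [0, 0, 0, 0, 0, 0, 1],
    [0, 0, 0, 0, 0, 0, 1],
  ],
)

```text
t: 22.75
ee_pos: [0.6404, -0.0608, 0.0464]
eef_rot: [0.0, -0.656, 0.754, -0.0]
force: [-3.1, -0.4, 6.6]
finger_gap: 0.0234
```

Call:
servo_tool(
  deltas=[
    [0, 0, 0, 0, 0, 0, 0.7],
    [0, 0, 0, 0, 0, 0, 0.62],
    [0, 0, 0, 0, 0, 0, 0.52],
    [0, 0, 0, 0, 0, 0, 0.52],
    [0, 0, -1, 0, 0, 0, 0.52],
    [0, 0, -2, 0, 0, 0, 0.52],
    [0, 0, -3, 0, 0, 0, 0.52],
    [0, 0, -3, 0, 0, 0, 0.52],
    [0, 0, -1.6, 0, 0, 0, 0.52],
    [0, 0, 0, 0, 0, 0, 0.52],
  ],
)

```text
t: 23.75
ee_pos: [0.6418, -0.0608, 0.1548]
eef_rot: [0.002, -0.657, 0.754, -0.002]
force: [0.3, -0.1, -0.7]
finger_gap: 0.0445
```

```bash
python3 -c "
from h import *
sleeve('w12','red'); togo(.450,-.1645)"
```

```text
red 1349 [280.5 217. ] [ 0.6379 -0.0596  0.047 ] sides [0.0442 0.0222 0.0442 0.0233] tool cm [-0.06  0.45 10.78]
[ 0.6418 -0.0608  0.1548] [-0.1379 -0.9904]
tcp [ 0.641  -0.0607  0.1531] yaw -7.92 gap 0.0447 F [ 0.4 -0.7 -0.6] togo cm [12.91 17.48 -0.05]
```

Call:
servo_tool(
  deltas=[
    [2.1, 2.9, 0, 0, 0, 0, 0.52],
    [2.2, 2.9, 0, 0, 0, 0, 0.52],
    [2.1, 2.9, 0, 0, 0, 0, 0.52],
    [2.2, 3.0, 0, 0, 0, 0, 0.52],
    [2.1, 2.9, 0, 0, 0, 0, 0.52],
    [2.2, 2.9, 0, 0, 0, -0.06, 0.52],
    [0, 0, 0, 0, 0, -0.066, 0.52],
    [0, 0, 0, 0, 0, -0.06, 0.52],
    [0, 0, 0, 0, 0, 0, 0.52],
    [0, 0, 0, 0, 0, 0, 0.52],
  ],
)

```text
t: 24.8
ee_pos: [0.449, -0.1642, 0.151]
eef_rot: [0.0, 0.723, -0.691, -0.001]
force: [0.7, -0.1, -0.4]
finger_gap: 0.0448
```

```bash
python3 -c "
from h import *
sleeve('w13','white'); d=dict(np.load('w13.npz')); cv2.imwrite('pics/w13c.png',cv2.cvtColor(d['frame'][100:300,140:420],cv2.COLOR_RGB2BGR))"
```

```text
white 1628 [280. 204.] [ 0.4569 -0.163   0.047 ] sides [0.058  0.0223 0.058  0.0237] tool cm [-0.08 -0.81 10.4 ]
[ 0.449  -0.1642  0.151 ] [ 0.046  -0.9989]
```

View pics/w13c.png

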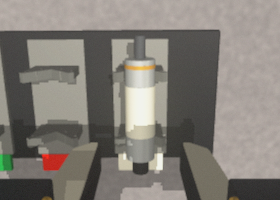

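White is centred at column 140 of the crop, but the bright steel end merged into its mask. I'll use the orange band instead, compared with red's view at the same stage.

```bash
python3 -c "
from h import *
for n in ('w7','w10','w13'):
    d=dict(np.load(n+'.npz')); T=d['T']; h,s,v=[a.astype(int) for a in cv2.split(cv2.cvtColor(d['frame'],cv2.COLOR_RGB2HSV))]
    m=(h>8)&(h<22)&(s>110)&(v>120); m[:,:262]=0; m[:,300:]=0; m[250:]=0
    for a,ct,r in blobs(m,15): print(n,a,ct.round(1),((cast(d,ct,.057,T)[0]-T[:3,3])@T[:3,:3]*100).round(2))
    if n=='w13': print(np.c_[np.arange(158,246,3),s[158:246:3,280],v[158:246:3,280]].tolist())
"
```

```text
w7 42 [271.  167.8] [-0.76 -3.97  9.31]
w7 34 [290.4 167.6] [ 0.71 -3.99  9.31]
w10 44 [271.3 168.5] [-0.74 -3.9   9.41]
w10 39 [290.4 168.3] [ 0.72 -3.91  9.41]
w13 97 [279.8 167.3] [-0.09 -3.99  9.4 ]
[[158, 5, 113], [161, 11, 206], [164, 7, 225], [167, 166, 241], [170, 60, 233], [173, 7, 224], [176, 7, 225], [179, 8, 224], [182, 7, 224], [185, 7, 223], [188, 10, 231], [191, 6, 243], [194, 6, 243], [197, 6, 243], [200, 6, 243], [203, 6, 243], [206, 6, 243], [209, 7, 243], [212, 6, 243], [215, 7, 243], [218, 7, 243], [221, 6, 243], [224, 6, 243], [227, 38, 207], [230, 36, 205], [233, 37, 207], [236, 39, 205], [239, 27, 181], [242, 13, 154], [245, 10, 154]]
```

Call:
servo_tool(
  deltas=[
    [-0.05, -0.17, 2.5, 0, 0, 0, 0.52],
    [0, 0, 2.5, 0, 0, 0, 0.52],
    [0, 0, 2.5, 0, 0, 0, 0.52],
    [0, 0, 2.0, 0, 0, 0, 0.52],
    [0, 0, 1.1, 0, 0, 0, 0.52],
    [0, 0, 0, 0, 0, 0, 0.52],
    [0, 0, 0, 0, 0, 0, 0.52],
    [0, 0, 0, 0, 0, 0, 0.9],
    [0, 0, 0, 0, 0, 0, 0.9],
    [0, 0, 0, 0, 0, 0, 0.9],
  ],
)

```text
t: 25.85
ee_pos: [0.4513, -0.1639, 0.0463]
eef_rot: [-0.0, 0.724, -0.69, 0.001]
force: [0.3, -0.1, 0.3]
finger_gap: 0.0255
```

Call:
servo_tool(
  deltas=[
    [0, 0, 0, 0, 0, 0, 1],
    [0, 0, 0, 0, 0, 0, 1],
    [0, 0, 0, 0, 0, 0, 1],
    [0, 0, -0.5, 0, 0, 0, 1],
    [0, 0, -1.5, 0, 0, 0, 1],
    [0, 0, -2, 0, 0, 0, 1],
    [0, 0, -2, 0, 0, 0, 1],
    [0, 0, -2, 0, 0, 0, 1],
    [0, 0, -1.5, 0, 0, 0, 1],
    [0, 0, -0.5, 0, 0, 0, 1],
  ],
)

```text
t: 26.85
ee_pos: [0.4512, -0.1639, 0.1471]
eef_rot: [-0.0, 0.724, -0.69, 0.001]
force: [0.4, 0.1, -2.5]
finger_gap: 0.0232
```

```bash
python3 -c "
from h import *
togo(.6303,-.1352)"
```

```text
tcp [ 0.4512 -0.1639  0.1471] yaw 2.73 gap 0.0232 F [ 0.4  0.1 -2.5] togo cm [ -2.01 -18.03   0.03]
```

Call:
servo_tool(
  deltas=[
    [-0.3, -2.5, 0, 0, 0, 0, 1],
    [-0.4, -3.3, 0, 0, 0, 0, 1],
    [-0.4, -3.5, 0, 0, 0, 0, 1],
    [-0.4, -3.5, 0, 0, 0, 0, 1],
    [-0.3, -3.2, 0, 0, 0, 0, 1],
    [-0.2, -2, 0, 0, 0, 0.06, 1],
    [0, 0, 0, 0, 0, 0.064, 1],
    [0, 0, 0, 0, 0, 0.062, 1],
    [0, 0, 0, 0, 0, 0, 1],
    [0, 0, 0, 0, 0, 0, 1],
  ],
)

```text
t: 27.85
ee_pos: [0.6293, -0.135, 0.145]
eef_rot: [-0.0, -0.657, 0.754, 0.0]
force: [1.0, 0.5, -1.9]
finger_gap: 0.0232
```

Call:
servo_tool(
  deltas=[
    [0, 0, 1.5, 0, 0, 0, 1],
    [0, 0, 2, 0, 0, 0, 1],
    [0, 0, 2, 0, 0, 0, 1],
    [0, 0, 2, 0, 0, 0, 1],
    [0, 0, 1, 0, 0, 0, 1],
    [0, 0, 0.5, 0, 0, 0, 1],
    [0, 0, 0, 0, 0, 0, 1],
    [0, 0, 0, 0, 0, 0, 1],
    [0, 0, 0, 0, 0, 0, 1],
    [0, 0, 0, 0, 0, 0, 1],
  ],
)

```text
t: 28.85
ee_pos: [0.6302, -0.1352, 0.0564]
eef_rot: [0.0, -0.657, 0.754, -0.0]
force: [0.0, -0.4, -1.6]
finger_gap: 0.0236
```

```bash
python3 -c "
from h import *
togo(.6303,-.1352)
T,c=snap('w14'); a=dict(np.load('w11.npz'))
cv2.imwrite('pics/w14c.png',cv2.cvtColor(np.hstack([a['frame'][100:300,140:420],c['frame'][100:300,140:420]]),cv2.COLOR_RGB2BGR))
"
```

```text
tcp [ 0.6302 -0.1352  0.0564] yaw -7.92 gap 0.0236 F [ 0.  -0.4 -1.6] togo cm [-0.01 -0.01  0.  ]
```

View pics/w14c.png

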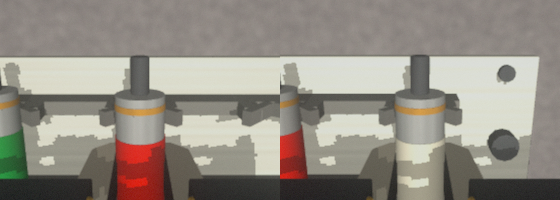

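White (right) is over the last support beside the stud, matching the others. I'm lowering it.

Call:
servo_tool(
  deltas=[
    [0, 0, 0.3, 0, 0, 0, 1],
    [0, 0, 0.3, 0, 0, 0, 1],
    [0, 0, 0.1, 0, 0, 0, 1],
    [0, 0, 0.1, 0, 0, 0, 1],
    [0, 0, 0.1, 0, 0, 0, 1],
    [0, 0, 0.05, 0, 0, 0, 1],
    [0, 0, 0.05, 0, 0, 0, 1],
    [0, 0, 0, 0, 0, 0, 1],
    [0, 0, 0, 0, 0, 0, 1],
    [0, 0, 0, 0, 0, 0, 1],
  ],
)

```text
t: 29.9
ee_pos: [0.6298, -0.1352, 0.0462]
eef_rot: [0.0, -0.657, 0.754, -0.0]
force: [-2.9, -0.3, 5.2]
finger_gap: 0.0233
```

Then release, rise, and back off towards the robot so that the top camera sees the rack.

Call:
servo_tool(
  deltas=[
    [0, 0, 0, 0, 0, 0, 0.7],
    [0, 0, 0, 0, 0, 0, 0.62],
    [0, 0, 0, 0, 0, 0, 0.52],
    [0, 0, 0, 0, 0, 0, 0.52],
    [0, 0, -1, 0, 0, 0, 0.52],
    [0, 0, -2, 0, 0, 0, 0.52],
    [0, 0, -3, 0, 0, 0, 0.52],
    [0, 0, -3, 0, 0, 0, 0.52],
    [0, 0, -3, 0, 0, 0, 0.52],
    [0, 0, 0, 0, 0, 0, 0.52],
  ],
)

```text
t: 30.9
ee_pos: [0.6319, -0.1357, 0.1704]
eef_rot: [0.002, -0.656, 0.754, -0.003]
force: [0.5, -0.6, 0.5]
finger_gap: 0.0449
```

Call:
servo_tool(
  deltas=[
    [-1.5, 1, -2, 0, 0, 0, 0.52],
    [-2, 1.5, -2, 0, 0, 0, 0.52],
    [-2, 1.5, -2, 0, 0, 0, 0.52],
    [-2, 1.5, -2, 0, 0, 0, 0.52],
    [-2, 1.5, 0, 0, 0, 0, 0.52],
    [-1, 1, 0, 0, 0, 0, 0.52],
    [0, 0, 0, 0, 0, 0, 0.52],
    [0, 0, 0, 0, 0, 0, 0.52],
    [0, 0, 0, 0, 0, 0, 0.52],
    [0, 0, 0, 0, 0, 0, 0.52],
  ],
)

```text
t: 31.9
ee_pos: [0.5653, -0.0213, 0.2452]
eef_rot: [-0.0, -0.656, 0.755, 0.0]
force: [-0.5, 0.4, -0.5]
finger_gap: 0.0448
```

```bash
python3 -c "
from h import *
T,c=snap('w15'); print(T[:3,3].round(4))
yh=np.array([.1365,.9906]); xh=np.array([.9906,-.1365])
for k in ('blue','green','red','white','yellow'):
  for a,ct,r in blobs(colours(c['frame'])[k],300):
    p=cast(c,r[0],.022 if k=='yellow' else .047,T)[0]
    d=p[:2]-[.6456,-.0238]; print(k,a,np.round(r[0],1),p.round(4),'rack x,y mm',(d@xh*1e3).round(1),(d@yh*1e3).round(1))
"
```

```text
[ 0.5653 -0.0213  0.2452]
blue 881 [161.  110.9] [0.6635 0.0905 0.047 ] rack x,y mm 2.1 115.6
green 884 [234.7 111.5] [0.6523 0.015  0.047 ] rack x,y mm 1.3 39.3
red 938 [308. 112.] [ 0.6412 -0.0603  0.047 ] rack x,y mm 0.6 -36.7
white 1147 [271.   71.5] [ 0.6851 -0.028   0.047 ] rack x,y mm 39.7 1.2
white 1084 [346.5  71.5] [ 0.6745 -0.1031  0.047 ] rack x,y mm 39.5 -74.6
white 4802 [402.7 109.5] [ 0.6299 -0.1577  0.047 ] rack x,y mm 2.8 -134.8
white 3197 [137.1 111. ] [0.6669 0.1151 0.047 ] rack x,y mm 2.1 140.5
white 1111 [200.  72.] [0.6946 0.0427 0.047 ] rack x,y mm 39.4 72.5
white 1593 [202.  114.5] [0.6541 0.0492 0.047 ] rack x,y mm -1.6 73.4
white 1637 [269.5 114.5] [ 0.6443 -0.0203  0.047 ] rack x,y mm -1.8 3.2
white 1398 [338.  114.5] [ 0.6344 -0.0909  0.047 ] rack x,y mm -2.0 -68.0
white 644 [204.5 153. ] [0.6147 0.0547 0.047 ] rack x,y mm -41.3 73.6
white 630 [268. 153.] [ 0.6052 -0.0129  0.047 ] rack x,y mm -41.5 5.3
white 542 [334.  152.5] [ 0.5958 -0.0831  0.047 ] rack x,y mm -41.2 -65.6
yellow 571 [124. 113.] [0.6685 0.1406 0.022 ] rack x,y mm 0.2 166.0
```

View pics/w15.png

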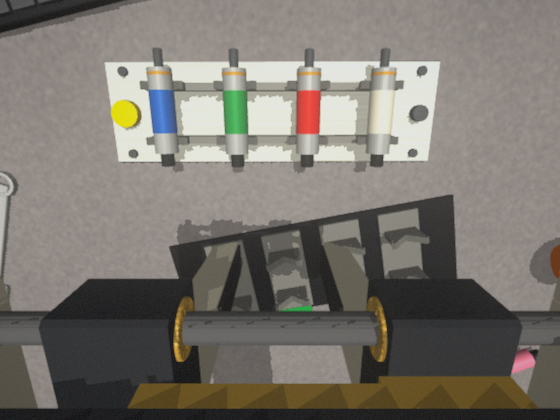

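All four lie side by side in the right order. Blue is next to the yellow marker, then green, red and white (sleeves at columns 161, 235, 308, 382), and the gripper is clear. I'm handing in.

```bash
python3 -c "
from workcell import bot
print(bot.close_job())"
```

```text
the job is handed in; nothing more can be done
None
```

All four injectors are in the test rack in cylinder order from the yellow marker: blue, green, red, white. The job was handed in at about 32 s of the 96 s allowed; no verdict was reported.

- **Placing:** each injector was lowered until its V supports carried it, with about 7–9 N more upward force on the tool than before contact. Only then did I let go.
- **Last check:** the final wrist picture shows all four lying level and in line. Blue, green and red measured within about 2 mm of centre along their axes and within about 3 mm of their places along the rack, about the accuracy of the calibration. The gripper was touching nothing.
- **Weaker checks:** white's mask merged with the pale rack, so I judged it by eye and by its tool position, which was within 1 mm of target. While the fingers closed on blue, green and red they pushed sideways with 15–18 N, because I had shifted the gripper 1–1.5 mm too far. The push was gone after each lift.
- **Disagreement:** the first estimates of the rack from the top and wrist cameras differed by about 4 mm. I used the closer wrist view, and the fit at the supports agreed with it.
- **Pictures:** I viewed 12 of the 14 allowed.

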